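# Open the gas cock and light the burner under the saucepan

## Task

The lidded saucepan of pineapple filling has to be warmed up on the two-burner gas hob. First open the gas cock on the supply pipe fully, then push in the knob of the burner that the saucepan stands on and turn it anticlockwise past its safety stop to full flame (a quarter turn from off, bar crosswise), and let it spring back out. Keep the kettle's burner off, and leave the saucepan and the kettle standing where they are.

Things in the scene. Friction and masses are not known exactly. Their poses are not given: they have to be found in the camera images.
- hob: fixed two-burner gas hob, black glass top 78 mm above the table, 380 deep (x) by 580 wide (y). Origin on the table under its centre; +x to its back (away from the robot), +y to its left. A 21 mm gas pipe, axis 40 mm above the table, leaves its left side 140 mm in front of the centre, runs left through the brass gas cock (375 mm left of centre) to an elbow at 479 mm, and down into the table.
- burner_left (a point): centre of the left (+y) burner, on top of its pan support, 112 mm above the table
- burner_right (a point): centre of the right (-y) burner, on top of its pan support, 112 mm above the table
- knob_left_grip (a point): left burner's aluminium knob: point on its vertical axis, half-way up its grip bar; 140 mm in front of and 60 mm left of the hob's centre. Bar 58 long, 14 wide, 28 high (top 14 mm above this point), on a round skirt 60 mm across whose upper face is 14 mm below this point, 98 mm above the table. The x axis runs along the bar towards its black pointer line.
- knob_right_grip (a point): knob of the right burner, the same, 140 mm in front of and 60 mm to the right of the hob's centre
- knob_left (a joint): turn of the left knob, rad, anticlockwise from above: 0 off (bar fore and aft, pointer to the hob's back), 1.57 full flame (bar crosswise, pointer to the hob's left), 3.3 end, past low. Friction 0.06 N m, stays where left. A hard stop blocks it at about 0.12 unless pushed in over 4 mm; keep it in until about 0.62, free after that. May start up to 0.06 off zero.
- knob_right (a joint): turn of the right knob, rad, the same as the left
- press_left (a joint): how far the left knob is pushed in (straight down), m: 0 out, 0.006 fully in. Spring: starts to move at about 4 N, fully in at about 9 N; springs back out when let go (unless it is still under its stop)
- press_right (a joint): how far the right knob is pushed in, m, the same as the left
- lever_grip (a point): the place to take the lever of the gas cock: centre of its black sleeve, 75 mm from the lever's vertical axis, 92 mm above the table. Sleeve 62 mm long, 18 mm wide, 12 mm thick, 25 mm clear above the pipe. The point's x axis runs along the lever, away from the axis.
- valve (a joint): turn of the cock's lever about its vertical axis, rad, anticlockwise from above: 0 shut (lever square to the pipe, pointing to the hob's back), 1.571 fully open at its stop (lever along the pipe, pointing to the hob's left). Axis 140 mm in front of and 375 mm left of the hob's centre. May start up to 0.2 off shut. Friction 0.22 N m (3 N at the sleeve), stays where left.
- saucepan_center (a point): lidded steel saucepan with one long handle, 170 mm across, 106 mm high with the lid's knob, handle tip 235 mm from the centre; this point on its axis 34 mm above its bottom. Stands on one of the burners.
- kettle_center (a point): steel kettle with a spout and an arched handle over the top, 180 mm across, 197 mm high; this point on its axis 60 mm above its bottom. Stands on the other burner.

How it is judged (in metres and radians):
On the way, in this order (a step that is already met when the one before it is completed fails the run):
1. the gas cock is fully open while both knobs are still off (value of joint valve above 1.4 rad and value of joint each of knob_left, knob_right below 0.25 rad), for 0.2 s.
2. the knob of the saucepan's burner is pushed in, still at or near off (((horizontal distance between saucepan_center and burner_left below 0.05 m and value of joint press_left above 0.0038 m and value of joint knob_left below 0.62 rad) or (horizontal distance between saucepan_center and burner_right below 0.05 m and value of joint press_right above 0.0038 m and value of joint knob_right below 0.62 rad))), for 0.1 s.
3. the knob of the saucepan's burner stands at full flame (((horizontal distance between saucepan_center and burner_left below 0.05 m and value of joint knob_left between 1.22 and 1.92 rad) or (horizontal distance between saucepan_center and burner_right below 0.05 m and value of joint knob_right between 1.22 and 1.92 rad))), for 0.2 s.
At the end, for the whole second after the job is handed in: Gas cock within 10 degrees of its open stop; the knob of the saucepan's burner 70 to 110 degrees anticlockwise from off, the other knob off (within 14 degrees); both knobs sprung out (within 1.5 mm); saucepan and kettle within 25 mm of where they stood (value of joint valve above 1.4 rad and value of joint each of press_left, press_right below 0.0015 m and distance of each of saucepan_center, kettle_center from where it was at the start of the episode below 0.025 m and ((horizontal distance between saucepan_center and burner_left below 0.05 m and value of joint knob_left between 1.22 and 1.92 rad and value of joint knob_right below 0.25 rad) or (horizontal distance between saucepan_center and burner_right below 0.05 m and value of joint knob_right between 1.22 and 1.92 rad and value of joint knob_left below 0.25 rad))); the robot touches nothing.
It fails at once if the kettle's burner is turned on ((horizontal distance between kettle_center and burner_left below 0.05 m and value of joint knob_left above 0.35 rad) or (horizontal distance between kettle_center and burner_right below 0.05 m and value of joint knob_right above 0.35 rad)).
It fails at once if the saucepan or the kettle is shoved or tipped (distance of any of saucepan_center, kettle_center from where it was at the start of the episode above 0.04 m or angle between any of saucepan_center, kettle_center's own z axis and vertical above 0.3 rad).
It fails at once if a knob is forced against its safety stop without being pushed in ((value of joint knob_left between 0.18 and 0.55 rad and value of joint press_left below 0.002 m) or (value of joint knob_right between 0.18 and 0.55 rad and value of joint press_right below 0.002 m)).
It also fails if it takes over 48 s, if anything falls off the work surface, if the arm or the gripper's body presses on something with over 40 N, if the wrist force passes 120 N, or if a joint passes its speed limit or range.

## Robot

A 6-joint arm with a two-finger parallel gripper is mounted at the origin on the work surface. World frame = base frame: x ahead of the robot, y to its left, z up, the work surface at z = 0. Lengths are in m, angles in degrees, forces in N, time in s.
With the tool pointing down it reaches from about 0.4 to 0.825 m from the base axis. Payload 7 kg.
Tool frame: the origin (TCP) lies midway between the tips of the shut fingers; the grasp point (between the pads) lies 19 mm behind it; z points along the fingers, y is the direction in which the jaws open and shut (so a half turn about z gives the same grasp; the last joint's range is limited). The gripper opens to 88 mm and grips with 3 to 60 N. Pads are 19 mm wide; open, the fingers measure 130 mm over their backs; the gripper's body (78 mm by 193 mm) begins 47 mm behind the grasp point.
Start: joints at [92.08, 20.546, 0.682, 0, -70.136, -16.507], TCP at [0.168, 0.654, 0.204] pointing down, gripper open.
Joint ranges: [-176.03, 176.03], [-82.01, 121.73], [-58.28, 71.71], [-173.87, 95.51], [-174.79, -0.11], [-173.66, 173.66]. Speed limits (degrees/s): [136.94, 136.94, 172.46, 180, 180, 180].

## Interface

Orientations are given as [roll, pitch, yaw] about the fixed x, y, z axes, in that order (R = Rz(yaw) Ry(pitch) Rx(roll)).
In Python, from plant import sensors, cams, job gives the robot as it stands.
- The arm moves only by the tool move_arm, never from a script. Its argument "commands" is a list of rows, each a list of 7 numbers: the finger opening in cm, from 0 to 8.76, then the shift along the tool's x, y, z in cm, then the turn, a rotation vector about the tool's x, y, z in rad. In form: [[hand, x, y, z, wx, wy, wz], ...]. A call has exactly 8 rows; each row is the pose to reach, as a shift and turn from the pose commanded when the call began, along the tool's axes at that moment; what a row does not reach only later rows make up. A row lasts 1/8 s, in which the tool goes at most 62.5 mm and 10.7 degrees, less where a joint would pass 70% of its speed; a pose out of reach is approached as far as the arm can. A call with a gripper value outside its range is refused whole. The fingers move at their own pace and stop on an object; the grip force is fixed at half the most. Time passes only in rows, so rows that repeat a pose let the fingers close, or fill a call up. It gives the time, the measured TCP pose, the force and the opening at its end, in the units of the state.
- sensors.get_obs(): the state, without advancing time (a new reading comes with each control period).
- cams.snapshot(name): name is "scene" or "side" or "wrist"; returns a dict with "frame" (420x560x3 uint8, red, green, blue), "camera_matrix" (3x3 intrinsics, pixels), "R" (3x3) and "t" (3): a world point X has camera coordinates R X + t. Camera axes: x right, y down, z forward; pixel columns grow to the right and rows downward; lengths in m; the calibration is good to about 2 mm. A picture is of the moment at which its call begins. There is no depth.
- job.close_job(): hands the job in, once; it reports no verdict.
The state is a dict: "clock": time; "joint_pos": joint angles; "qvel": joint speeds; "tau": joint torques, N m; "tool_pos": TCP position; "orientation": TCP orientation; "force": force on the tool from outside, world axes, zero at the start; "moment": the same for the moment, N m; "opening": finger opening in m.
Only numpy, scipy, OpenCV 4.12 (cv2) and the standard library are available. Lean on these libraries where they do the work, as an engineer would, in place of code of your own. Each camera call takes 0.05 s, during which the arm holds its last target.

## Working session

There is one attempt and no reset: what is moved stays moved. The work goes in short steps, Python scripts to look and compute and a tool call to move; the robot and the scene stay as the last step left them, time stands still between calls to the robot, and variables do not carry over. Pictures are saved under pics/ and viewed, and the job is handed in when it is done.

Besides the shell and the picture viewer there is one more tool, called after ">>>" by a JSON object that holds its "op" and its "data", one argument or row to a line. move_arm: Moves the arm, as the interface text tells. Its arguments: {"type":"object","properties":{"commands":{"type":"array"}},"required":["commands"]}

```bash
mkdir -p pics; cat > h.py <<'E'
import numpy as np, cv2
from plant import sensors, cams, job
from scipy.spatial.transform import Rotation as Ro
def snap(n,f):
    s=cams.snapshot(n); cv2.imwrite(f'pics/{f}.png',s['frame'][:,:,::-1]); np.savez(f'pics/{f}.npz',K=s['camera_matrix'],R=s['R'],t=s['t'],frame=s['frame']); return s
def ray(f,u,v,z):
    d=np.load(f'pics/{f}.npz'); R,t,K=d['R'],d['t'],d['K']
    c=-R.T@t; r=R.T@np.linalg.inv(K)@np.array([u,v,1.]); return c+r*(z-c[2])/r[2]
def proj(f,X):
    d=np.load(f'pics/{f}.npz'); p=d['K']@(d['R']@np.array(X)+d['t']); return p[:2]/p[2]
E
python3 - <<'E'
from h import *
for n in ['scene','side','wrist']:
    s=snap(n,n+'0'); print(n,-s['R'].T@s['t'])
o=sensors.get_obs();print(o)
E
```

```text
scene [0.84845745 0.43223547 0.82519922]
side [ 0.48731897 -0.57286608  0.69664022]
wrist [0.24740291 0.63420427 0.38475313]
{'clock': 0.15, 'joint_pos': array([ 9.20811858e+01,  2.05832861e+01,  6.46727014e-01, -1.41463379e-02,
       -7.01347290e+01, -1.65073682e+01]), 'qvel': array([-0.00683565, -0.09656355,  0.0505471 ,  0.20257811,  0.1191322 ,
       -0.10161089]), 'tau': array([-2.38107365e-03, -5.83275747e+01,  2.93291456e+01,  7.00142249e+00,
        8.77550076e-03, -1.10952360e-04]), 'tool_pos': array([0.16809134, 0.65334075, 0.20293187]), 'orientation': array([ 1.79927871e+02, -7.50543819e-03, -1.44309931e+01]), 'force': array([0.53210643, 0.06614262, 1.06196589]), 'moment': array([-0.01145481,  0.03457168,  0.03223619]), 'opening': 0.08786413866405143}
```

View pics/scene0.png

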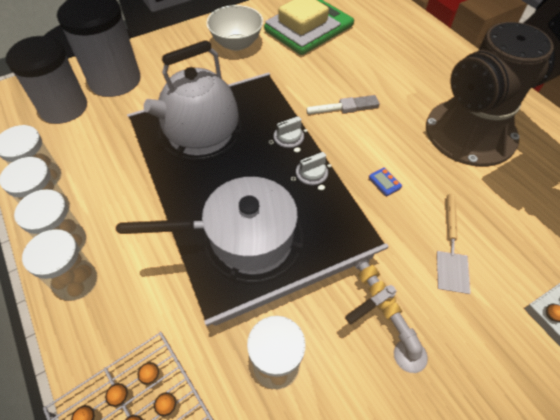

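View pics/side0.png

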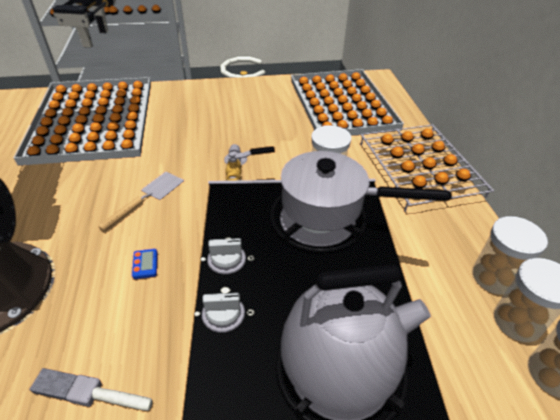

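View pics/wrist0.png

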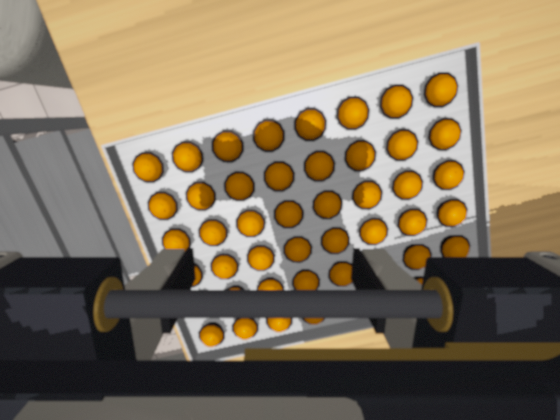

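The pan is on the left burner (nearer the cock) and the kettle is on the right. In the scene view the left knob is at about (313,170), the right knob at (289,135), and the cock lever sleeve runs from about (350,315) to (385,297). Next I'll measure these.

```bash
python3 - <<'E'
from h import *
a=cv2.imread('pics/scene0.png');b=cv2.imread('pics/side0.png')
A=cv2.resize(a[110:200,250:350],None,fx=5,fy=5,interpolation=3)
B=cv2.resize(a[250:370,330:440],None,fx=4,fy=4,interpolation=3)
cv2.imwrite('pics/c1.png',A);cv2.imwrite('pics/c2.png',B)
cv2.imwrite('pics/c3.png',cv2.resize(b[225:335,190:270],None,fx=5,fy=5,interpolation=3))
cv2.imwrite('pics/c4.png',cv2.resize(b[135:190,200:290],None,fx=7,fy=7,interpolation=3))
E
```

```text
(no output)
```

View pics/c1.png

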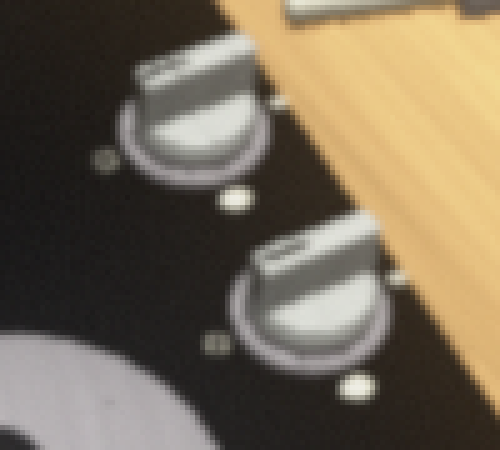

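View pics/c2.png

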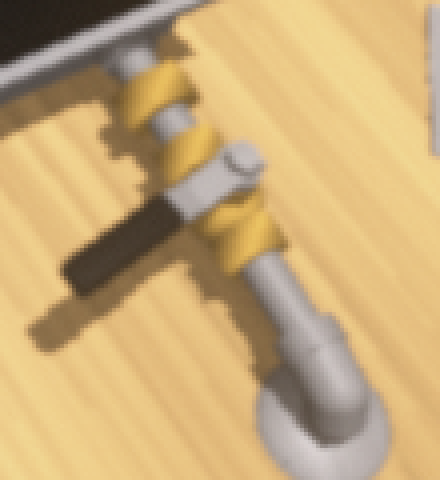

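View pics/c3.png

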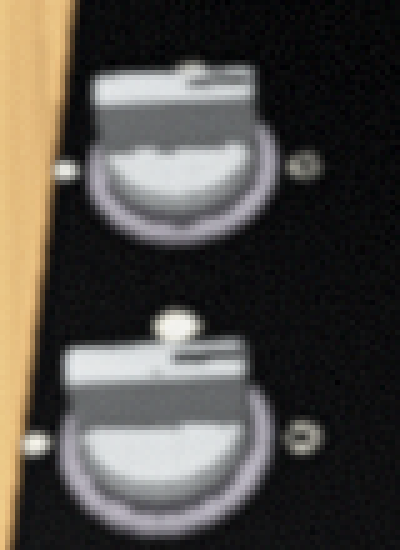

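View pics/c4.png

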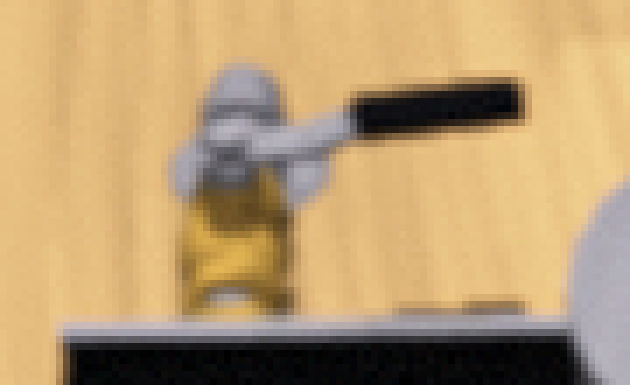

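```bash
python3 - <<'E'
from h import *
P=lambda n,f,u,v,z:print(n,f,ray(f,u,v,z).round(4))
P('KL','scene0',313,158.6,.126);P('KL','side0',224.6,242.2,.126)
P('KR','scene0',289,122.4,.126);P('KR','side0',221,297.2,.126)
P('sleeve','scene0',361,310.8,.098);P('sleeve','side0',262.6,150.4,.093)
P('bolt','scene0',390.7,290,.1);P('bolt','side0',232.5,156,.1)
for c in [(382,247),(208,315),(132,116),(268,80)]:P('hob','scene0',*c,.078)
# bar dir
a=ray('scene0',250+255/5,110+261/5,.126);b=ray('scene0',250+376/5,110+219/5,.126);print('KLbar',np.degrees(np.arctan2(*(a-b)[1::-1])),np.linalg.norm(a-b))
a=ray('side0',190+255/5,225+79/5,.126);b=ray('side0',190+92/5,225+88/5,.126);print('KLbar',np.degrees(np.arctan2(*(a-b)[1::-1])),np.linalg.norm(a-b))
# sleeve ends
a=ray('scene0',330+72/4,250+282/4,.096);b=ray('scene0',330+175/4,250+208/4,.096);print('lev',np.degrees(np.arctan2(*(a-b)[1::-1])),np.linalg.norm(a-b))
P('elbow','scene0',330+330/4,250+420/4,.04)
E
```

```text
KL scene0 [ 0.4747 -0.0477  0.126 ]
KL side0 [ 0.473 -0.051  0.126]
KR scene0 [ 0.4625 -0.1658  0.126 ]
KR side0 [ 0.4609 -0.1699  0.126 ]
sleeve scene0 [0.5796 0.2705 0.098 ]
sleeve side0 [0.5795 0.2678 0.093 ]
bolt scene0 [0.5104 0.2666 0.1   ]
bolt side0 [0.5054 0.2444 0.1   ]
hob scene0 [0.4571 0.181  0.078 ]
hob scene0 [0.8146 0.1329 0.078 ]
hob scene0 [ 0.7575 -0.4217  0.078 ]
hob scene0 [ 0.4024 -0.368   0.078 ]
KLbar -6.4334094001373465 0.0578152184921338
KLbar -3.0856128644391285 0.05896572634980475
lev 4.226230916119495 0.05983830281472216
elbow scene0 [0.5282 0.3711 0.04  ]
```

```bash
python3 - <<'E'
from h import *
a=cv2.imread('pics/scene0.png')
cv2.imwrite('pics/d1.png',cv2.resize(a[170:280,110:310],None,fx=4,fy=4,interpolation=3))
b=cv2.imread('pics/side0.png')
cv2.imwrite('pics/d2.png',cv2.resize(b[120:260,260:460],None,fx=4,fy=4,interpolation=3))
th=np.radians(-6.2);c=np.array([.6075,-.122])
for n,p in dict(bl=(0.03,.15),KL=(-.14,.06),KR=(-.14,-.06),ax=(-.14,.375),elb=(-.14,.479)).items():
    q=c+np.array([[np.cos(th),-np.sin(th)],[np.sin(th),np.cos(th)]])@p; print(n,q)
E
```

```text
bl [0.65352443 0.02388266]
KL [ 0.47479883 -0.04723103]
KR [ 0.4618389  -0.16652915]
ax [0.50881862 0.26592652]
elb [0.52005056 0.36931822]
```

View pics/d1.png

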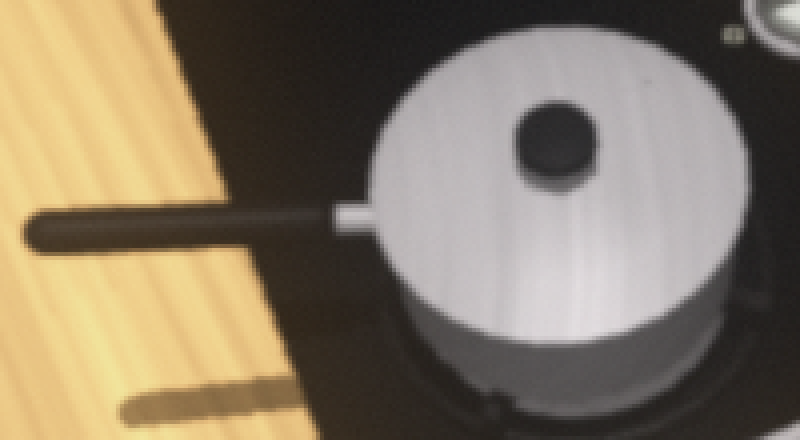

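View pics/d2.png

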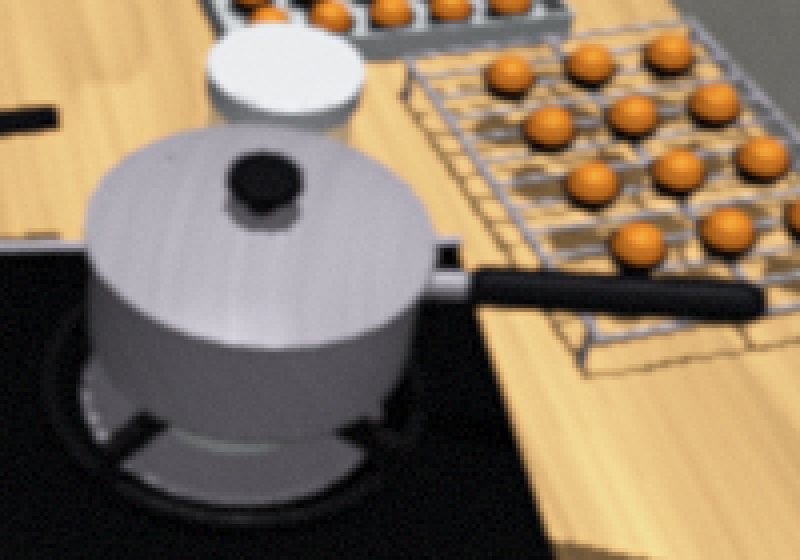

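```bash
python3 - <<'E'
from h import *
P=lambda n,f,u,v,z:print(n,f,ray(f,u,v,z).round(4))
def tri(n,p,q):
    c1=ray('scene0',*p,0);d1=ray('scene0',*p,.3)-c1;c2=ray('side0',*q,0);d2=ray('side0',*q,.3)-c2
    A=np.stack([d1,-d2],1);s=np.linalg.lstsq(A,c2-c1,rcond=None)[0];X,Y=c1+d1*s[0],c2+d2*s[1];print(n,((X+Y)/2).round(4),np.linalg.norm(X-Y).round(4))
tri('panknob',(249,204),(326.5,165))
tri('panrim',(249.8,216),(325,179))
tri('kettleknob',(190,73),(352,299))
tri('jar',(277,343),(331,138))
for z in (.18,.19,):
  P('rimnear','scene0',110+745/4,170+150/4,z);P('rimleft','side0',260+87/4,120+230/4,z)
E
```

```text
panknob [0.674  0.0414 0.2121] 0.0017
panrim [0.6751 0.0429 0.1769] 0.0013
kettleknob [ 0.6315 -0.2827  0.2507] 0.0025
jar [0.7413 0.2515 0.1265] 0.0018
rimnear scene0 [0.5937 0.0715 0.18  ]
rimleft side0 [0.5925 0.0539 0.18  ]
rimnear scene0 [0.5976 0.0771 0.19  ]
rimleft side0 [0.5905 0.0417 0.19  ]
```

The measurements agree with the given dimensions: the hob yaw is about -6.2°, the cock axis is at (0.509, 0.266) and the lever points at about +4°. The pan is 0.218 m from the left knob, so the gripper clears it. Moving above the lever.

>>> {"op": "move_arm", "data": {
  "commands": [
    [4,6.2,3.4,0,0,0,-0.04],
    [4,12.4,6.7,0,0,0,-0.08],
    [4,18.6,10.1,0,0,0,-0.12],
    [4,24.8,13.4,0,0,0,-0.16],
    [4,31,16.8,0,0,0,-0.2],
    [4,37.2,20.1,0,0,0,-0.24],
    [4,43.4,23.5,0,0,0,-0.28],
    [4,49.5,26.8,0,0,0,-0.32]
  ]
}}

```text
clock: 1.15
tool_pos: [0.5359, 0.312, 0.2036]
orientation: [-180.0, 0.0, 4.0]
force: [0.6, 1.8, 0.5]
opening: 0.0402
```

```bash
python3 - <<'E'
from h import *
snap('wrist','w1')
o=sensors.get_obs();print(o['tool_pos'],o['joint_pos'].round(1),o['orientation'],o['clock'])
E
```

```text
[0.53985638 0.30724329 0.20330407] [ 47.7  15.6  -6.5   0.1 -68.   46.2] [ 1.79880477e+02 -1.16591408e-02  3.91930605e+00] 1.2
```

View pics/w1.png

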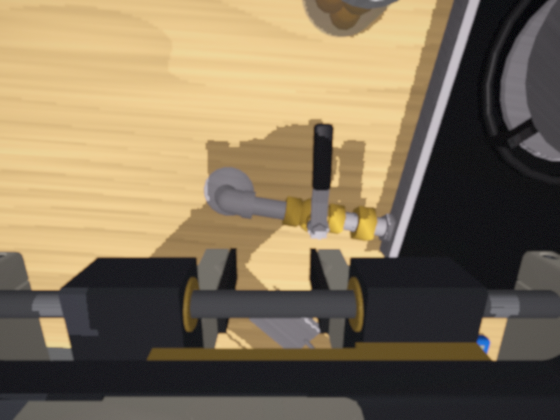

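```bash
python3 - <<'E'
from h import *
for n,u,v,z in [('sleeve',322,157,.098),('tip',323,127,.098),('in',321.5,188,.098),('bolt',319,229,.1),('elbow',228,188,.04)]: print(n,ray('w1',u,v,z).round(4))
snap('scene','s1')
o=sensors.get_obs();print(o['tool_pos'],o['clock'])
E
```

```text
sleeve [0.5809 0.271  0.098 ]
tip [0.6074 0.2732 0.098 ]
in [0.552 0.268 0.098]
bolt [0.5115 0.2661 0.1   ]
elbow [0.5314 0.3635 0.04  ]
[0.53781311 0.30929144 0.20300242] 1.25
```

>>> {"op": "move_arm", "data": {
  "commands": [
    [4,4.2,4.4,0,0,0,0],
    [4,4.2,4.4,3,0,0,0],
    [4,4.2,4.4,6,0,0,0],
    [4,4.2,4.4,6,0,0,0],
    [4,4.2,4.4,6,0,0,0],
    [4,4.2,4.4,6,0,0,0],
    [4,4.2,4.4,6,0,0,0],
    [4,4.2,4.4,6,0,0,0]
  ]
}}

```text
clock: 2.25
tool_pos: [0.5797, 0.2728, 0.1443]
orientation: [-180.0, -0.0, 3.9]
force: [1.2, 0.1, -1.1]
opening: 0.04
```

```bash
python3 - <<'E'
from h import *
o=sensors.get_obs();print(o['tool_pos'],o['orientation'])
snap('scene','s2');snap('wrist','w2')
o=sensors.get_obs();print(o['tool_pos'],o['orientation'],o['clock'])
cv2.imwrite('pics/w2c.png',np.hstack([cv2.imread('pics/w2.png')[:,140:440],cv2.imread('pics/s2.png')[:,220:560]]))
E
```

```text
[0.57971491 0.27281032 0.14426123] [-1.79968612e+02 -4.02188331e-02  3.91694980e+00]
[0.57963897 0.27265632 0.14394125] [-1.79987134e+02 -1.65709712e-02  3.91174498e+00] 2.35
```

View pics/w2c.png

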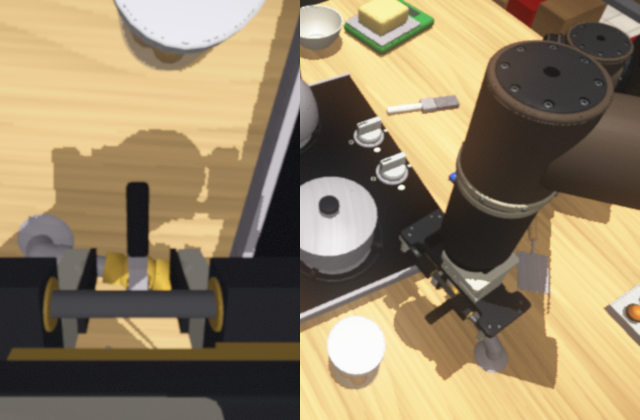

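The lever sits midway between the fingers: sleeve at x≈137 in the crop, fingers at about 88 and 178. Descending.

>>> {"op": "move_arm", "data": {
  "commands": [
    [4,0.2,0.15,2.3,0,0,0],
    [4,0.2,0.15,4.5,0,0,0],
    [4,0.2,0.15,6.7,0,0,0],
    [4,0.2,0.15,6.7,0,0,0],
    [2.3,0.2,0.15,6.7,0,0,0],
    [2.3,0.2,0.15,6.7,0,0,0],
    [2.3,0.2,0.15,6.7,0,0,0],
    [2.3,0.2,0.15,6.7,0,0,0]
  ]
}}

```text
clock: 3.35
tool_pos: [0.5818, 0.2714, 0.0771]
orientation: [-180.0, -0.0, 3.9]
force: [0.2, -0.2, 0.0]
opening: 0.0234
```

```bash
python3 - <<'E'
from h import *
o=sensors.get_obs();print(o['tool_pos'],o['orientation'],o['force'])
p=o['tool_pos'][:2];ax=np.array([.5095,.2658]);yaw=np.radians(o['orientation'][2])
x=np.array([np.cos(yaw),np.sin(yaw)]);y=np.array([np.sin(yaw),-np.cos(yaw)])
r=p-ax; print(np.linalg.norm(r),np.degrees(np.arctan2(r[1],r[0])))
for k in range(1,10):
    a=np.radians(10*k);q=ax+np.array([[np.cos(a),-np.sin(a)],[np.sin(a),np.cos(a)]])@r-p
    print(k*10,'%.2f %.2f %.3f'%(100*q@x,100*q@y,-a))
E
```

```text
[0.58184428 0.27135938 0.07712721] [-1.79975618e+02 -3.12534527e-02  3.90790712e+00] [ 0.23769596 -0.24392224  0.02612187]
0.07255757783358031 4.394326631865876
10 -0.12 -1.26 -0.175
20 -0.46 -2.48 -0.349
30 -1.00 -3.62 -0.524
40 -1.74 -4.65 -0.698
50 -2.64 -5.54 -0.873
60 -3.68 -6.25 -1.047
70 -4.83 -6.78 -1.222
80 -6.06 -7.09 -1.396
90 -7.32 -7.19 -1.571
```

>>> {"op": "move_arm", "data": {
  "commands": [
    [2.3,-0.12,-1.26,0,0,0,-0.175],
    [2.3,-0.46,-2.48,0,0,0,-0.349],
    [2.3,-1.0,-3.62,0,0,0,-0.524],
    [2.3,-1.74,-4.65,0,0,0,-0.698],
    [2.3,-2.64,-5.54,0,0,0,-0.873],
    [2.3,-3.68,-6.25,0,0,0,-1.047],
    [2.3,-4.83,-6.78,0,0,0,-1.222],
    [2.3,-6.06,-7.09,0,0,0,-1.396]
  ]
}}

```text
clock: 4.35
tool_pos: [0.5161, 0.3381, 0.0768]
orientation: [180.0, -0.0, 84.2]
force: [0.7, -0.5, -0.1]
opening: 0.0232
```

```bash
python3 - <<'E'
from h import *
snap('wrist','w3');snap('side','d3')
o=sensors.get_obs();print(o['tool_pos'],o['orientation'],o['force'],o['moment'],o['joint_pos'])
cv2.imwrite('pics/w3c.png',np.hstack([cv2.imread('pics/w3.png')[:,140:440],cv2.imread('pics/d3.png')[:,100:440]]))
E
```

```text
[0.51561013 0.33806865 0.07695295] [-1.79994459e+02 -7.97719293e-03  8.40585955e+01] [-0.64775998  0.50223284 -0.3087402 ] [-0.08553594 -0.14946965  0.00748673] [ 5.13698313e+01  2.12220466e+01 -1.61933297e+01 -1.12958589e-02
 -5.25809028e+01  1.22695628e+02]
```

View pics/w3c.png

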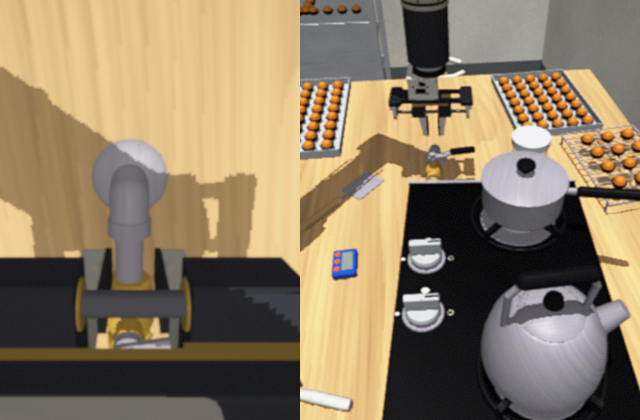

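```bash
python3 - <<'E'
from h import *
for X in [(.5158,.338,.077),(.5158,.338,.1),(.581,.271,.092),(.509,.266,.1)]: print(X,proj('d3',X),proj('scene0',X))
b=cv2.imread('pics/d3.png');cv2.imwrite('pics/e3.png',cv2.resize(b[70:200,170:300],None,fx=5,fy=5,interpolation=3)[:600])
E
```

```text
(0.5158, 0.338, 0.077) [234.68922593 141.28794105] [411.09065284 329.17550691]
(0.5158, 0.338, 0.1) [234.16684499 133.60973564] [414.57411182 324.79631298]
(0.581, 0.271, 0.092) [263.07009222 149.91814683] [359.95103049 312.63915219]
(0.509, 0.266, 0.1) [233.40795756 150.53223344] [391.12777336 289.36537078]
```

View pics/e3.png

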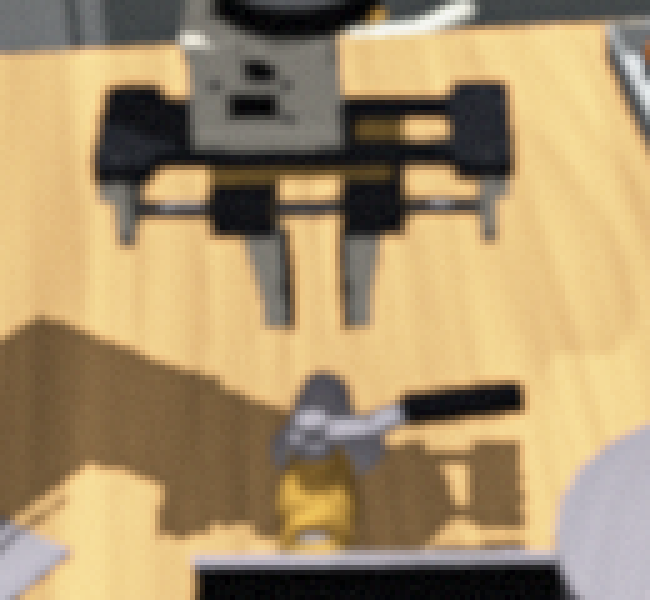

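```bash
python3 - <<'E'
from h import *
X=np.array([.5158,.338,.077])
for dz in (0,.01,.02,.03): print(dz,proj('w3',X+[0,0,dz]),proj('d3',X+[0,0,dz]))
for dx in(-.0116,.0116):
  for dz in (0,.02):print(proj('w3',X+[dx,0,dz]),proj('d3',X+[dx,0,dz]))
a=cv2.imread('pics/w3.png');cv2.imwrite('pics/e4.png',cv2.resize(a[220:380,180:360],None,fx=4,fy=4,interpolation=3)[:600])
E
```

```text
0 [271.30434643 247.61321716] [234.68922593 141.28794105]
0.01 [271.23612741 254.51460641] [234.46404556 137.97813199]
0.02 [271.16062833 262.15248309] [234.23588377 134.62450072]
0.03 [271.07661817 270.65138455] [234.00468097 131.22617113]
[253.08649609 249.30979304] [230.13860985 141.60348963]
[251.00265046 264.00187087] [229.62440829 134.93633375]
[289.58558684 245.91073794] [239.22922    140.97312902]
[291.3962466  260.29597222] [238.83645283 134.3134052 ]
```

View pics/e4.png

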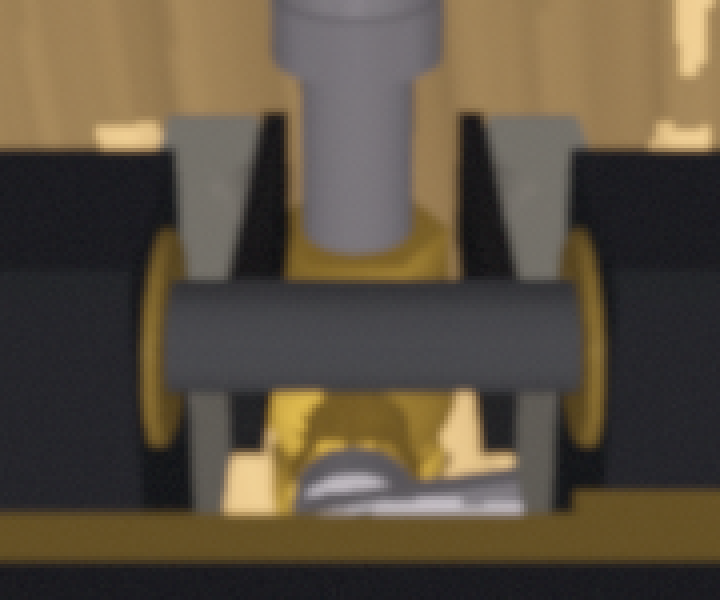

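The lever did not move. Both the side and wrist views put the fingertips about 19–20 mm above the reported TCP, so they passed over the sleeve with almost no force. I'll go back over the lever and descend about 22 mm deeper.

>>> {"op": "move_arm", "data": {
  "commands": [
    [3.5,0,0,-2.5,0,0,0.17],
    [3.5,-1,1.2,-2.5,0,0,0.35],
    [3.5,-2,2.4,-2.5,0,0,0.53],
    [3.5,-3,3.6,-2.5,0,0,0.71],
    [3.5,-4,4.8,-2.5,0,0,0.89],
    [3.5,-5,6,-2.5,0,0,1.07],
    [3.5,-6,7.2,-2.5,0,0,1.25],
    [3.5,-6,7.2,-2.5,0,0,1.4]
  ]
}}

```text
clock: 5.45
tool_pos: [0.5828, 0.2695, 0.1016]
orientation: [180.0, -0.0, 3.0]
force: [-0.8, -0.2, -0.7]
opening: 0.0351
```

```bash
python3 - <<'E'
from h import *
snap('wrist','w5');snap('side','d5')
o=sensors.get_obs();print(o['tool_pos'],o['orientation'],o['force'])
cv2.imwrite('pics/w5c.png',np.hstack([cv2.imread('pics/w5.png')[:,140:440],cv2.resize(cv2.imread('pics/d5.png')[60:200,200:310],None,fx=3,fy=3)]))
E
```

```text
[0.58226104 0.27000469 0.10163312] [ 1.79996271e+02 -4.41994470e-03  3.31807751e+00] [0.53900498 0.87937362 0.10239124]
```

View pics/w5c.png

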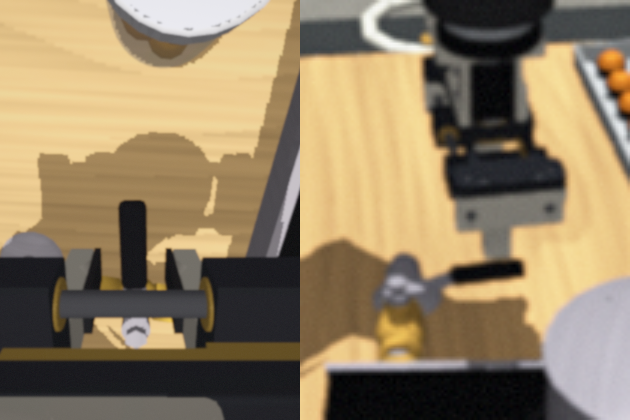

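The sleeve is centred between the fingers (crop x≈133, with fingers at 88 and 180). The side view shows the tips still above it.

>>> {"op": "move_arm", "data": {
  "commands": [
    [3.5,0,0,1.5,0,0,0],
    [3.5,0,0,2.6,0,0,0],
    [3.5,0,0,3.5,0,0,0],
    [3.5,0,0,4.3,0,0,0],
    [2.3,0,0,4.3,0,0,0],
    [2.3,0,0,4.3,0,0,0],
    [2.3,0,0,4.3,0,0,0],
    [2.3,0,0,4.3,0,0,0]
  ]
}}

```text
clock: 6.55
tool_pos: [0.5818, 0.2706, 0.059]
orientation: [-180.0, -0.0, 3.7]
force: [0.1, -0.7, 0.4]
opening: 0.023
```

```bash
python3 - <<'E'
from h import *
snap('wrist','w6');snap('side','d6')
o=sensors.get_obs();print(o['tool_pos'],o['orientation'],o['force'],o['clock'])
cv2.imwrite('pics/w6c.png',np.hstack([cv2.imread('pics/w6.png')[:,140:440],cv2.resize(cv2.imread('pics/d6.png')[60:200,200:310],None,fx=3,fy=3)]))
E
```

```text
[0.58170689 0.27056964 0.05888734] [-1.79984659e+02 -1.56358427e-02  3.67429190e+00] [0.36554193 0.71092776 1.23049142] 6.65
```

View pics/w6c.png

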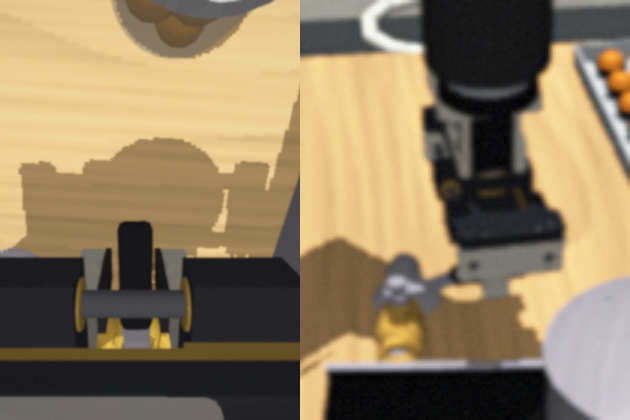

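The sleeve is now between the jaws. Turning it along the arc.

>>> {"op": "move_arm", "data": {
  "commands": [
    [2.3,-0.12,-1.26,0,0,0,-0.175],
    [2.3,-0.46,-2.48,0,0,0,-0.349],
    [2.3,-1.0,-3.62,0,0,0,-0.524],
    [2.3,-1.74,-4.65,0,0,0,-0.698],
    [2.3,-2.64,-5.54,0,0,0,-0.873],
    [2.3,-3.68,-6.25,0,0,0,-1.047],
    [2.3,-4.83,-6.78,0,0,0,-1.222],
    [2.3,-6.06,-7.09,0,0,0,-1.396]
  ]
}}

```text
clock: 7.65
tool_pos: [0.5172, 0.3381, 0.0589]
orientation: [179.9, -0.1, 84.0]
force: [3.4, 0.5, -1.8]
opening: 0.0234
```

```bash
python3 - <<'E'
from h import *
snap('wrist','w7');snap('side','d7')
o=sensors.get_obs();print(o['tool_pos'],o['orientation'],o['force'],o['moment'],o['clock'])
cv2.imwrite('pics/w7c.png',np.hstack([cv2.imread('pics/w7.png')[:,140:440],cv2.resize(cv2.imread('pics/d7.png')[60:200,200:310],None,fx=3,fy=3)]))
E
```

```text
[0.51611795 0.33776031 0.05895966] [ 1.79984705e+02 -2.60547385e-02  8.38263468e+01] [ 1.17397726 -0.64552193  1.04953464] [-0.02961561 -0.19665663  0.0210247 ] 7.75
```

View pics/w7c.png

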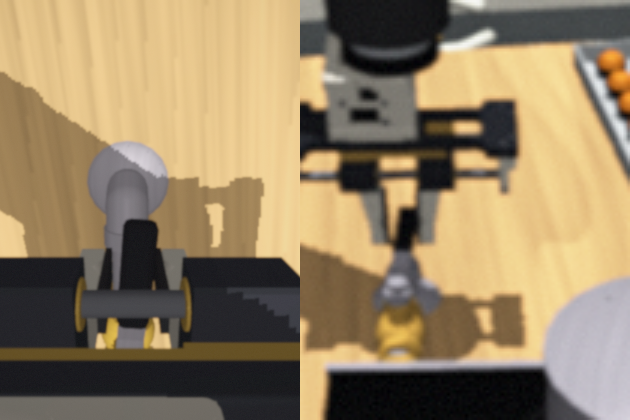

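>>> {"op": "move_arm", "data": {
  "commands": [
    [2.3,0,-0.15,0,0,0,-0.02],
    [2.3,-0.01,-0.3,0,0,0,-0.04],
    [2.3,-0.01,-0.45,0,0,0,-0.06],
    [2.3,-0.02,-0.55,0,0,0,-0.07],
    [2.3,-0.02,-0.55,0,0,0,-0.07],
    [2.3,-0.02,-0.55,0,0,0,-0.07],
    [2.3,-0.02,-0.55,0,0,0,-0.07],
    [2.3,-0.02,-0.55,0,0,0,-0.07]
  ]
}}

```text
clock: 8.75
tool_pos: [0.5113, 0.338, 0.0588]
orientation: [180.0, -0.0, 87.7]
force: [2.3, -0.3, 1.5]
opening: 0.023
```

>>> {"op": "move_arm", "data": {
  "commands": [
    [2.3,0,-0.1,0,0,0,-0.01],
    [2.3,0,-0.2,0,0,0,-0.02],
    [2.3,0,-0.3,0,0,0,-0.03],
    [2.3,0,-0.4,0,0,0,-0.04],
    [2.3,0,-0.4,0,0,0,-0.04],
    [2.3,0,-0.4,0,0,0,-0.04],
    [2.3,0,-0.4,0,0,0,-0.04],
    [2.3,0,-0.4,0,0,0,-0.04]
  ]
}}

```text
clock: 9.75
tool_pos: [0.5109, 0.3378, 0.0591]
orientation: [179.7, -0.0, 90.0]
force: [22.0, -4.3, -6.6]
opening: 0.0234
```

```bash
python3 - <<'E'
from h import *
snap('wrist','w8')
o=sensors.get_obs();print(o['tool_pos'],o['orientation'],o['force'],o['moment'],o['clock'])
E
```

```text
[0.51085672 0.33779366 0.05906442] [ 1.79715733e+02 -3.50270987e-02  8.99762465e+01] [22.23994018 -3.99714133 -6.55916608] [-1.60048734 -7.87202966 -0.24445492] 9.8
```

View pics/w8.png

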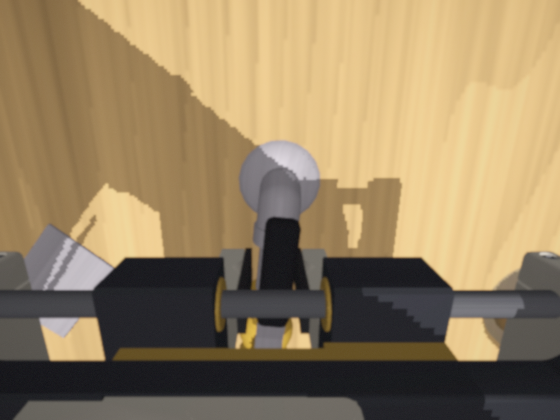

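The force rose to 22 N in +x, so the cock is at its stop, and the wrist view shows the lever lying over the pipe. Backing off and lifting.

>>> {"op": "move_arm", "data": {
  "commands": [
    [2.3,0,0.35,0,0,0,0],
    [4,0,0.35,0,0,0,0],
    [4,0,0.35,0,0,0,0],
    [4,0,0.35,0,0,0,0],
    [4,0,0.35,-3,0,0,0],
    [4,0,0.35,-7,0,0,0],
    [4,0,0.35,-11,0,0,0],
    [4,0,0.35,-14,0,0,0]
  ]
}}

```text
clock: 10.8
tool_pos: [0.5105, 0.3382, 0.2006]
orientation: [180.0, -0.1, 90.0]
force: [0.6, -0.1, 0.3]
opening: 0.0397
```

```bash
python3 - <<'E'
from h import *
snap('wrist','w9')
o=sensors.get_obs();print(o['tool_pos'],o['orientation'],o['force'],o['clock'])
E
```

```text
[0.51206612 0.33925376 0.20479589] [179.70469231  -0.23649978  90.02993959] [1.95851657 2.21464026 5.36277991] 10.85
```

View pics/w9.png

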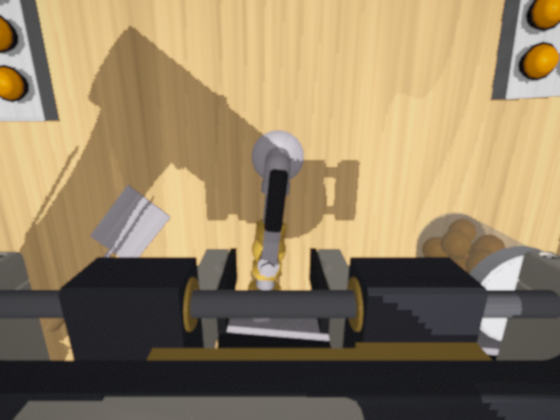

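The lever clearly lies along the pipe, sleeve from (280,172) to (271,228). Moving to the left knob.

>>> {"op": "move_arm", "data": {
  "commands": [
    [4,-4.8,-0.4,0,0,0,0.18],
    [4,-9.6,-0.9,0,0,0,0.36],
    [4,-14.4,-1.4,0,0,0,0.54],
    [4,-19.2,-1.8,0,0,0,0.72],
    [4,-24,-2.3,0,0,0,0.9],
    [4,-29,-2.7,0,0,0,1.08],
    [4,-34,-3.2,0,0,0,1.26],
    [4,-38.7,-3.6,0,0,0,1.44]
  ]
}}

```text
clock: 11.85
tool_pos: [0.4736, -0.0504, 0.1987]
orientation: [-180.0, -0.0, 7.1]
force: [0.8, 0.2, 0.1]
opening: 0.0399
```

>>> {"op": "move_arm", "data": {
  "commands": [
    [4,0,0,0,0,0,0.12],
    [4,0,0,0,0,0,0.235],
    [4,0,0,0,0,0,0.235],
    [4,0,0,0,0,0,0.235],
    [4,0,0,0,0,0,0.235],
    [4,0,0,0,0,0,0.235],
    [4,0,0,0,0,0,0.235],
    [4,0,0,0,0,0,0.235]
  ]
}}

```text
clock: 12.85
tool_pos: [0.4744, -0.049, 0.1987]
orientation: [-180.0, 0.0, -6.0]
force: [0.3, 0.4, 0.2]
opening: 0.0398
```

```bash
python3 - <<'E'
from h import *
a=ray('w9',280,172,.098);b=ray('w9',271,228,.098);print(np.degrees(np.arctan2(*(a-b)[1::-1])))
snap('wrist','w10');snap('side','d10');snap('scene','s10')
o=sensors.get_obs();print(o['tool_pos'],o['orientation'],o['force'],o['clock'],o['joint_pos'].round(1))
cv2.imwrite('pics/w10c.png',np.hstack([cv2.imread('pics/w10.png')[:,120:440],cv2.resize(cv2.imread('pics/d10.png')[180:340,150:300],None,fx=2.625,fy=2.625)]))
E
```

```text
81.32263520054387
[ 0.47440041 -0.04903312  0.19865582] [ 1.79998992e+02  1.15263488e-03 -5.99825503e+00] [ 0.06751563 -0.07063239 -0.11986846] 13.0 [ 17.8   1.8 -23.8   0.  -64.4  66.2]
```

View pics/w10c.png

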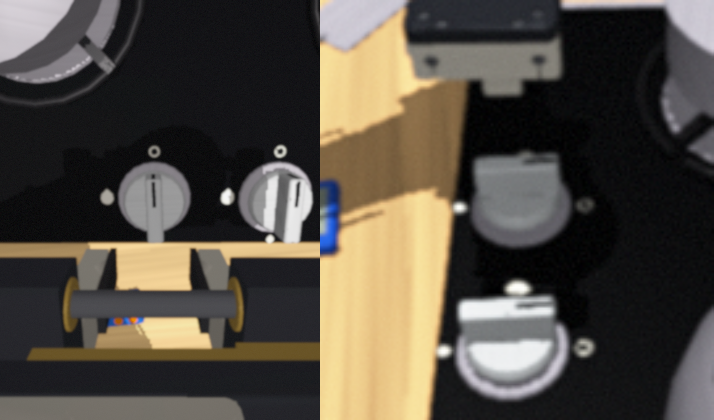

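View pics/s10.png

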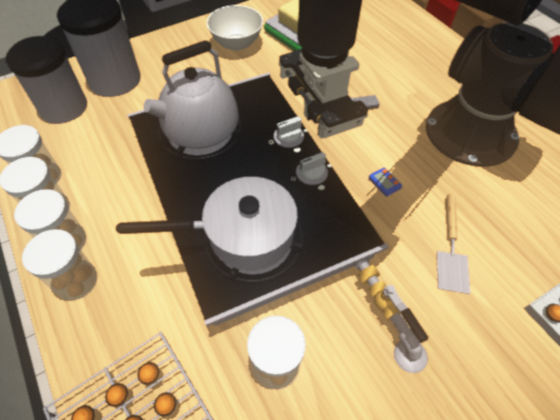

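```bash
python3 - <<'E'
from h import *
a=ray('w10',274,177,.126);b=ray('w10',275,238,.126);print(a,b,(a+b)/2,np.degrees(np.arctan2(*(a-b)[1::-1])),np.linalg.norm(a-b))
a=ray('s10',413+15,338,.098)
for z in (0,.019,.03): print(proj('d10',[.4744,-.049,.1987+z]))
E
```

```text
[ 0.50428117 -0.0521221   0.126     ] [ 0.45017349 -0.0473768   0.126     ] [ 0.47722733 -0.04974945  0.126     ] -5.012078226142292 0.05431536478363861
[222.18150475 212.51986733]
[221.29180308 204.29720611]
[220.7610615  199.39206947]
```

>>> {"op": "move_arm", "data": {
  "commands": [
    [4,0,0,3,0,0,0],
    [4,0,0,6,0,0,0],
    [4,0,0,9,0,0,0],
    [4,0,0,10.5,0,0,0],
    [4,0,0,11,0,0,0],
    [4,0,0,11,0,0,0],
    [4,0,0,11,0,0,0],
    [4,0,0,11,0,0,0]
  ]
}}

```text
clock: 14.0
tool_pos: [0.4748, -0.0489, 0.0893]
orientation: [-180.0, -0.1, -6.0]
force: [-0.2, 0.4, 0.2]
opening: 0.04
```

```bash
python3 - <<'E'
from h import *
snap('side','d11');snap('wrist','w11')
o=sensors.get_obs();print(o['tool_pos'],o['orientation'],o['force'],o['clock'])
cv2.imwrite('pics/w11c.png',np.hstack([cv2.imread('pics/w11.png')[:,120:440],cv2.resize(cv2.imread('pics/d11.png')[180:340,150:300],None,fx=2.625,fy=2.625)]))
E
```

```text
[ 0.47468512 -0.04896298  0.08912807] [-1.79980061e+02 -4.98468604e-02 -6.00759054e+00] [-0.46881791 -0.4419436  -0.66783017] 14.1
```

View pics/w11c.png

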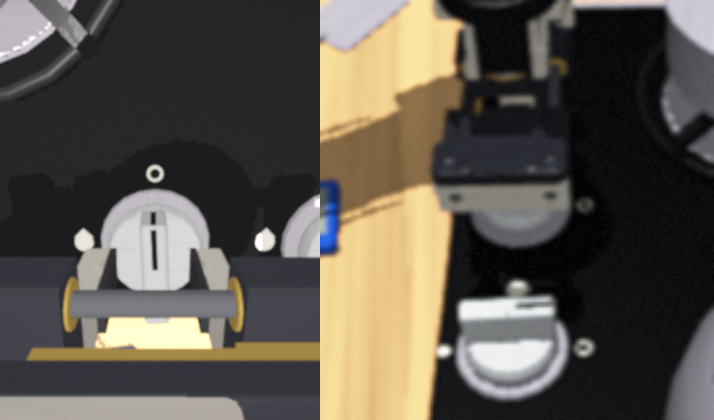

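>>> {"op": "move_arm", "data": {
  "commands": [
    [1,0,0,0,0,0,0],
    [1,0,0,0,0,0,0],
    [1,0,0,0,0,0,0],
    [1,0,0,0,0,0,0],
    [1,0,0,0.2,0,0,0],
    [1,0,0,0.4,0,0,0],
    [1,0,0,0.5,0,0,0],
    [1,0,0,0.5,0,0,0]
  ]
}}

```text
clock: 15.1
tool_pos: [0.4743, -0.0498, 0.0841]
orientation: [179.9, 0.0, -6.0]
force: [-1.6, -5.4, 5.9]
opening: 0.0136
```

>>> {"op": "move_arm", "data": {
  "commands": [
    [1,0,0,0.1,0,0,0],
    [1,0,0,0.2,0,0,0],
    [1,0,0,0.3,0,0,0],
    [1,0,0,0.4,0,0,0],
    [1,0,0,0.4,0,0,0],
    [1,0,0,0.4,0,0,0],
    [1,0,0,0.4,0,0,0],
    [1,0,0,0.4,0,0,0]
  ]
}}

```text
clock: 16.1
tool_pos: [0.4747, -0.0499, 0.0822]
orientation: [179.9, -0.1, -5.9]
force: [-9.6, -2.9, 29.1]
opening: 0.0134
```

29 N upward with the TCP stalled means the knob is fully in. Easing off slightly and turning anticlockwise.

>>> {"op": "move_arm", "data": {
  "commands": [
    [1,0,0,-0.05,0,0,-0.05],
    [1,0,0,-0.05,0,0,-0.2],
    [1,0,0,-0.05,0,0,-0.38],
    [1,0,0,-0.05,0,0,-0.56],
    [1,0,0,-0.05,0,0,-0.74],
    [1,0,0,-0.05,0,0,-0.92],
    [1,0,0,-0.05,0,0,-1.1],
    [1,0,0,-0.05,0,0,-1.28]
  ]
}}

```text
clock: 17.1
tool_pos: [0.4741, -0.0491, 0.0822]
orientation: [180.0, 0.0, 67.7]
force: [-11.0, 3.2, 28.7]
opening: 0.0135
```

>>> {"op": "move_arm", "data": {
  "commands": [
    [1,0,0,0,0,0,-0.15],
    [1,0,0,0,0,0,-0.3],
    [1,0,0,0,0,0,-0.3],
    [1,0,0,-0.4,0,0,-0.3],
    [4,0,0,-0.4,0,0,-0.3],
    [4,0,0,-0.4,0,0,-0.3],
    [4,0,0,-0.4,0,0,-0.3],
    [4,0,0,-0.4,0,0,-0.3]
  ]
}}

```text
clock: 18.1
tool_pos: [0.4744, -0.049, 0.0839]
orientation: [-180.0, 0.0, 84.5]
force: [1.0, -0.3, -0.9]
opening: 0.0393
```

>>> {"op": "move_arm", "data": {
  "commands": [
    [4,0,0,-2,0,0,0],
    [4,0,0,-5,0,0,0],
    [4,0,0,-9,0,0,0],
    [4,0,0,-13,0,0,0],
    [4,0,0,-13,0,0,0],
    [4,0,0,-13,0,0,0],
    [4,0,0,-13,0,0,0],
    [4,0,0,-13,0,0,0]
  ]
}}

```text
clock: 19.1
tool_pos: [0.474, -0.0491, 0.2133]
orientation: [-179.9, 0.0, 84.5]
force: [0.3, -0.2, 0.0]
opening: 0.04
```

```bash
python3 - <<'E'
from h import *
snap('side','d12');snap('wrist','w12');snap('scene','s12')
o=sensors.get_obs();print(o['tool_pos'],o['orientation'],o['force'],o['clock'],o['joint_pos'].round(1))
cv2.imwrite('pics/w12c.png',np.hstack([cv2.imread('pics/w12.png')[:,120:440],cv2.resize(cv2.imread('pics/d12.png')[180:340,150:300],None,fx=2.625,fy=2.625)]))
E
```

```text
[ 0.47426423 -0.04907126  0.21373785] [-1.79955056e+02  1.91121534e-02  8.45230723e+01] [-0.87335599  0.35671063 -0.70780912] 19.25 [ 17.8   1.1 -22.5  -0.  -66.4 156.7]
```

View pics/w12c.png

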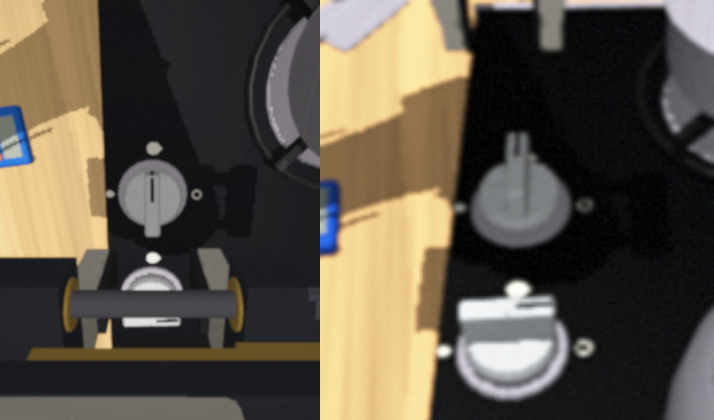

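View pics/s12.png

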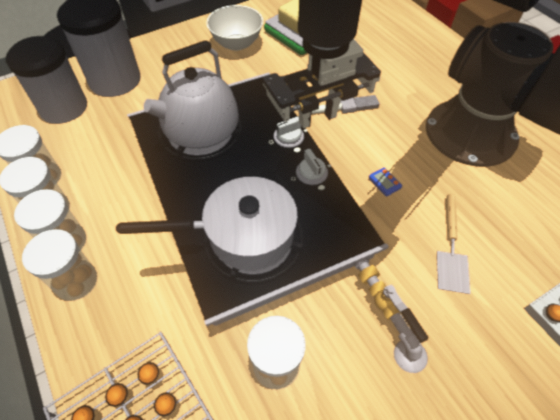

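The left knob's bar now lies crosswise with the pointer line towards the hob's left. The right knob is fore and aft, and the pan and kettle look unmoved. I'll check these with numbers before handing in.

```bash
python3 - <<'E'
from h import *
# knob bar angle in wrist
a=ray('w12',120+152,173,.126);b=ray('w12',120+152.5,236,.126);print('bar',np.degrees(np.arctan2(*(a-b)[1::-1])),np.linalg.norm(a-b),(a+b)/2)
f0=np.load('pics/scene0.npz')['frame'];f1=np.load('pics/s12.npz')['frame']
g=lambda f,r:cv2.cvtColor(f,cv2.COLOR_RGB2GRAY)[r].astype(np.float32)
for n,r in dict(pan=np.s_[175:275,115:300],kettle=np.s_[40:155,145:240]).items(): print(n,cv2.phaseCorrelate(g(f0,r),g(f1,r)))
# lever sleeve mask in scene
m=(f1.max(2)<70)[295:345,380:435];ys,xs=np.nonzero(m);pts=np.stack([xs+380,ys+295],1).astype(np.float32)
rc=cv2.minAreaRect(pts);print(rc)
v=np.linalg.svd(pts-pts.mean(0),full_matrices=False)[2][0];c=pts.mean(0);v*=np.sign(v[1])
a=ray('s12',*(c+10*v),.095);b=ray('s12',*(c-10*v),.095);mid=(a+b)/2;print('lever',mid,np.degrees(np.arctan2(*(a-b)[1::-1])),np.degrees(np.arctan2(mid[1]-.266,mid[0]-.5092)))
E
```

```text
bar 84.91543758314191 0.05901348816946536 [ 0.47429453 -0.04779714  0.126     ]
pan ((-0.03314693431272531, -0.007120162804113761), 1.0110531497001647)
kettle ((0.006749512662629797, -0.020286256915781564), 0.9993033980329832)
((0.0, 0.0), (0.0, 0.0), 0.0)<stdin>:10: RuntimeWarning: Mean of empty slice.
  ret = um.true_divide(
Traceback (most recent call last):
IndexError: index 0 is out of bounds for axis 0 with size 0
```

```bash
python3 - <<'E'
from h import *
f1=np.load('pics/s12.npz')['frame']
print(f1[320:328,410:416].max(2))
m=(f1.max(2)<95)[295:348,390:432].astype(np.uint8)
n,l,st,ce=cv2.connectedComponentsWithStats(m);k=1+st[1:,4].argmax();print(st[k])
ys,xs=np.nonzero(l==k);pts=np.stack([xs+390,ys+295],1).astype(np.float32)
v=np.linalg.svd(pts-pts.mean(0),full_matrices=False)[2][0];c=pts.mean(0);v*=np.sign(v[1])
a=ray('s12',*(c+10*v),.095);b=ray('s12',*(c-10*v),.095);mid=(a+b)/2;print('lever',mid,np.degrees(np.arctan2(*(a-b)[1::-1])),np.degrees(np.arctan2(mid[1]-.266,mid[0]-.5092)))
E
```

```text
[[ 81  82  79  79  79  81]
 [ 80  81  81  81  78  79]
 [ 81  83  82  81  80  79]
 [ 80  81  84  83  81  79]
 [ 80  81  83  84  84  81]
 [ 85  79  80  84  83  82]
 [ 94  78  78  83  83  82]
 [106  81  78  80  84  85]]
[ 12  14  25  33 305]
lever [0.51499371 0.33736962 0.095     ] 83.50112919483229 85.35896952652222
```

The lever measures 83.5–85° in the world frame, about 90° from shut. The knob bar is at 84.9°, about 91° from off, and the pan and kettle have shifted less than 0.05 px. Handing in.

```bash
python3 - <<'E'
from h import *
print(job.close_job(), sensors.get_obs()['clock'])
E
```

```text
the job is handed in; nothing more can be done
the job is handed in; nothing more can be done
```

The job is handed in. I opened the gas cock to its stop, then pushed in the left knob (the saucepan's), turned it anticlockwise to full flame and let it go. The hand-in came a little after 19 s on the robot's clock, and no verdict was reported.

**What went wrong on the way:** the first turn of the cock missed. The camera views put the fingertips about 19–20 mm above the reported TCP, so they passed over the lever without moving it. I went back, descended deeper and repeated the turn.

**Last checks:**

| Item | Result |
|---|---|
| Gas cock | Stop felt at 22 N. The last image put the lever at 83.5–85° in the world frame, about 90° from shut. One earlier image read 81°, about 87° from shut, which is still inside the tolerance. |
| Saucepan's knob, pushed in | About 29 N with the tool stalled, so fully in. |
| Saucepan's knob, turned | Bar at 84.9° in the world frame, about 91° from off. |
| Knob sprung out | Checked only indirectly: the bar measures 59 mm at its out height, against 58 mm given. |
| Kettle's knob | Looks off in the images; I did not measure it at the end. |
| Saucepan and kettle | Image shift under 0.05 px. |
| Arm | Lifted clear with about 0 N on the tool. |

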